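# Refit and zero a grinder burr

### The arm

A 6-joint arm with a two-finger parallel gripper is mounted at the origin on the work surface. World frame = base frame: x ahead of the robot, y to its left, z up, the work surface at z = 0. Lengths are in m, angles in degrees, forces in N, time in s.
With the tool pointing down it reaches from about 0.375 to 0.9 m from the base axis. Payload 3.1 kg.
Tool frame: the origin (TCP) lies on the centre line of the jaws, within the pads' length; the fingertips stand 25 mm ahead of it and the grasp point (between the pads) lies 6 mm ahead of it; y points along the fingers, x is the direction in which the jaws open and shut, and the axes are right-handed (so a half turn about y gives the same grasp; the last joint's range is limited). The gripper opens to 87 mm and grips with 3 to 60 N. Pads are 19 mm wide; open, the fingers measure 117 mm over their backs; the gripper's body (75 mm by 190 mm) begins 51 mm behind the grasp point.
Start: joints at [-84.941, 30.224, 82.088, -0, 67.689, -10.227], TCP at [0.165, -0.603, 0.248] pointing down, gripper open.
Joint ranges: [-176.69, 176.69], [-43.24, 126.21], [12.49, 139.97], [-82, 262], [0, 151.66], [-163.58, 163.58]. Speed limits (degrees/s): [159.86, 159.86, 180, 180, 180, 180].

### API

Orientations are given as a 3x3 rotation matrix whose columns are the frame's x, y, z axes.
In Python, from rig import * gives the robot as it stands.
- The arm moves only by the tool play_rows, never from a script. Its argument "commands" is a list of rows, each a list of 2 entries, a list of its own where there are three numbers: the shift along the world's x, y, z in m, then the turn, a rotation vector about the world's x, y, z in rad. A call has 1 to 10 rows; each row is the pose to reach, as a shift and turn from the pose commanded when the call began; what a row does not reach only later rows make up. A row lasts 1/8 s, in which the tool goes at most 62.5 mm and 10.7 degrees, less where a joint would pass 70% of its speed; a pose out of reach is approached as far as the arm can. A call with a gripper value outside its range is refused whole. "gripper" is the finger opening in m, from 0 to 0.087, set as the call begins (left out, the last holds). The fingers move at their own pace and stop on an object; the grip force is fixed at half the most. Time passes only in rows, so rows that repeat a pose let the fingers close. It gives the time, the measured TCP pose, the force and the opening at its end, in the units of the state.
- read_state(): the state, without advancing time (a new reading comes with each control period).
- capture(name): name is "scene" or "top" or "wrist"; returns a dict with "frame" (420x560x3 uint8, red, green, blue), "depth" (420x560 float32, m along the optical axis (not along the pixel's ray), 0 where there is no reading), "mtx" (3x3 intrinsics, pixels), "cam_to_world" (4x4, takes a point from camera to world coordinates); the wrist camera has in their place "hand_eye" (4x4, takes a point from camera to tool coordinates, whose origin is the TCP and whose axes are the tool frame's). Camera axes: x right, y down, z forward; pixel columns grow to the right and rows downward; lengths in m; the calibration is good to about 2 mm. A picture is of the moment at which its call begins: read the wrist's pose just before it.
- hand_in(): hands the job in, once; it reports no verdict.
The state is a dict: "time_s": time; "joint_positions": joint angles; "qvel": joint speeds; "tau": joint torques, N m; "position": TCP position; "tcp_rot": TCP orientation; "force": force on the tool from outside, world axes, zero at the start; "moment": the same for the moment, N m; "opening": opening from 0.0 (shut) to 1.0 (fully open).
Only numpy, scipy, OpenCV 4.12 (cv2) and the standard library are available. Lean on these libraries where they do the work, as an engineer would, in place of code of your own. Each camera call takes 0.05 s, during which the arm holds its last target. There are 200 camera calls.

### The job

The coffee grinder has been cleaned: take the upper burr off the tray by its handle, set it into the round opening on top of the grinder and turn it lightly until its three unevenly spaced lugs find their notches in the grind collar and it drops in flush. Then turn it clockwise (seen from above), carrying the stiff collar round with it, until it comes up against the zero stop with the red lug at the white mark, and let go. The ceramic burr chips, so press and turn gently throughout, and leave the hopper, mug, bean tin and brush where they stand.

Things in the scene. Friction and masses are not known exactly. Their poses are not given: they have to be found in the camera images.
- grinder: Black coffee grinder, hopper off, fixed; 150 (x) by 124 (y) by 185 mm high. Origin: centre of its underside, on the opening's axis; its front (cup, white mark) looks along -x. On top is the grind collar, dark, bore 58 mm, 90 mm outside. It turns stiffly (0.35 Nm), so a lightly pressed burr slides over it without carrying it along, and is sprung: gives from 3 N, 3.5 mm down at 9 N, then hard.
- throat (a point): Centre of the opening at the collar's upper face, 185 mm above the desk; grinder's axes. Open to 26 mm below. The collar's face has three notches 13 mm wide, 8 mm deep, spaced like the burr's lugs; the red lug's notch has a red floor. The burr fits one way round only, with about 4 degrees of play either way; unkeyed, it rests on the collar 8 mm higher than home.
- zero_mark (a point): White mark on the rim at the grinder's front, 54 mm along -x from the axis; grinder's axes. The collar was left at an unknown setting, not reported: its red notch lies 25 to 85 degrees anticlockwise (from above) of this mark. Turned clockwise it meets the hard zero stop with the red notch at the mark, the burr's axes then parallel to the grinder's.
- upper_burr: Upper burr on the tray, 60 mm high, about 160 g. Origin: centre of its underside. A disc 56 mm wide, 24 mm high, foot chamfered 3.5 mm (1 mm play in the opening), with three lugs 8 mm wide with round undersides, out to 34 mm radius, 16 to 24 mm up, pointing in its own frame to 180 (-x, red), 270 and 40 degrees from +x. Home, its lug tops are flush with the collar's face, its origin 24 mm below.
- burr_centre (a point): Centre of the upper burr, 30 mm above its underside, on its axis; the burr's axes.
- burr_handle (a point): Middle of the burr's handle, a steel bridge over its centre, 54 mm above its underside: a bar 48 mm long (burr's x), 10 mm thick (y), 12 mm high, 24 mm clear over the disc, on a post at each end (36 mm clear between). The end over the red lug is red.
- index_lug (a point): Outer end of the red index lug, 34 mm from the burr's axis along its -x, 20 mm above its underside.
- tray: Wooden tray, fixed, 130 mm square, rim 14 mm high; the burr stands on its floor, 8 mm above the desk. Origin: centre of its underside.
- hopper: Bystander: clear bean hopper on the desk, 112 mm wide, 85 mm high. Origin: centre of its underside.
- mug: Bystander: black mug, 82 mm wide, 92 mm high, handle on its +y side. Origin: centre of its underside.
- bean_tin: Bystander: bean tin, 90 mm wide, 130 mm high. Origin: centre of its underside.
- brush: Bystander: cleaning brush, 160 mm long, lying on the desk along its x. Origin: its underside.

How it is judged (in metres and radians):
On the way, in this order (a step that is already met when the one before it is completed fails the run):
1. the upper burr is lifted clear of the tray (height (world z) of upper_burr above 0.06 m), for 0.1 s.
2. the burr's lugs have dropped fully into the collar's notches (z of upper_burr in the frame of throat below -0.0225 m and horizontal distance between upper_burr and throat below 0.004 m), for 0.2 s.
At the end, for the whole second after the job is handed in: The upper burr lies fully home in the collar (lug tops flush within 1.5 mm, on the axis within 4 mm, upright within 4 degrees), turned to the zero stop with the end of its red lug within 4.5 mm sideways of the line to the white mark, and is released and at rest (all of step 2 and angle between upper_burr's own z axis and vertical below 0.07 rad and x of index_lug in the frame of grinder below -0.025 m and y of index_lug in the frame of grinder between -0.0045 and 0.0045 m and linear speed of upper_burr below 0.01 m/s); the robot touches nothing.
It fails at once if the burr is forced against the grinder with more than 60 N (contact force between upper_burr and grinder above 60 N).
It fails at once if the hopper is moved more than 2 cm (distance of hopper from where it was at the start of the episode above 0.02 m).
It fails at once if the mug is moved more than 2 cm (distance of mug from where it was at the start of the episode above 0.02 m).
It fails at once if the bean tin is moved more than 2 cm (distance of bean_tin from where it was at the start of the episode above 0.02 m).
It fails at once if the brush is moved more than 2 cm (distance of brush from where it was at the start of the episode above 0.02 m).
It also fails if it takes over 72 s, if anything falls off the work surface, if the arm or the gripper's body presses on something with over 40 N, if the wrist force passes 120 N, or if a joint passes its speed limit or range.

## Working session

There is one attempt and no reset: what is moved stays moved. The work goes in short steps, Python scripts to look and compute and a tool call to move; the robot and the scene stay as the last step left them, time stands still between calls to the robot, and variables do not carry over. Pictures are saved under pics/ and viewed, about 8 in all and at most 12, crops included, and the job is handed in when it is done.

Besides the shell and the picture viewer there is one more tool, called as name(argument=value, ...) on one line, values as JSON. play_rows: Moves the arm, as the interface text tells. Its arguments: {"type":"object","properties":{"commands":{"type":"array"},"gripper":{"type":"number"}},"required":["commands"]}

```bash
ls; mkdir -p pics; cat > h.py <<'E'
from rig import *
import numpy as np, cv2
def snap(n,f):
    s=read_state(); c=capture(n); cv2.imwrite('pics/'+f+'.png',c['frame'][:,:,::-1])
    if 'cam_to_world' in c: T=np.array(c['cam_to_world'])
    else:
        W=np.eye(4); W[:3,:3]=s['tcp_rot']; W[:3,3]=s['position']; T=W@np.array(c['hand_eye'])
    np.savez('pics/'+f+'.npz',frame=c['frame'],depth=c['depth'],K=c['mtx'],T=T)
    return c['frame'],c['depth'],np.array(c['mtx']),T
def load(f):
    d=np.load('pics/'+f+'.npz'); return d['frame'],d['depth'],d['K'],d['T']
def plane(K,T,u,v,z):
    d=T[:3,:3]@np.linalg.inv(K)@np.array([u,v,1.]); o=T[:3,3]; return o+d*(z-o[2])/d[2]
def cloud(D,K,T):
    v,u=np.indices(D.shape); P=np.stack([(u-K[0,2])/K[0,0]*D,(v-K[1,2])/K[1,1]*D,D],-1)
    return P@T[:3,:3].T+T[:3,3]
E
python3 - <<'E'
from h import *
s=read_state(); print(s)
a=snap('top','top0')[0]; b=snap('scene','scene0')[0]
E
```

```text
pics
{'time_s': 0.0, 'joint_positions': array([-8.49400934e+01,  3.02783408e+01,  8.21571984e+01, -2.08708230e-03,
        6.76890434e+01, -1.02281700e+01]), 'qvel': array([ 0.04538766, -0.02671165, -0.05052685, -0.06717367,  0.02725647,
        0.01035299]), 'tau': array([-1.35526556e-03, -4.40045822e+01, -1.76591295e+01,  6.32890686e-02,
        5.82347705e-02, -1.63607506e-04]), 'position': array([ 0.16474352, -0.60218371,  0.24657378]), 'tcp_rot': array([[ 2.63685450e-01, -2.25342029e-04,  9.64608694e-01],
       [-9.64606334e-01,  2.16292837e-03,  2.63685310e-01],
       [-2.14579889e-03, -9.99997635e-01,  3.52966391e-04]]), 'force': array([-0.45341972, -0.30881878, -0.47121176]), 'moment': array([ 0.02421407, -0.00944311, -0.02890366]), 'opening': 1.0021244643000726}
```

View pics/top0.png

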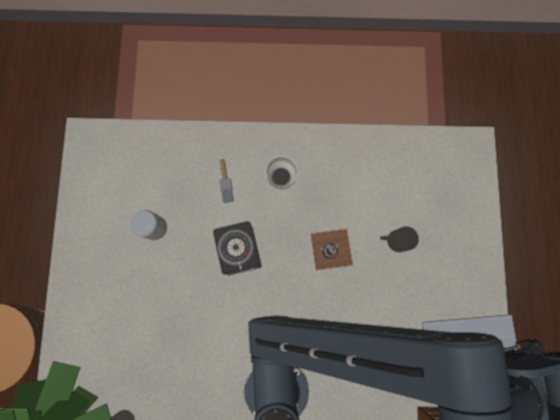

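View pics/scene0.png

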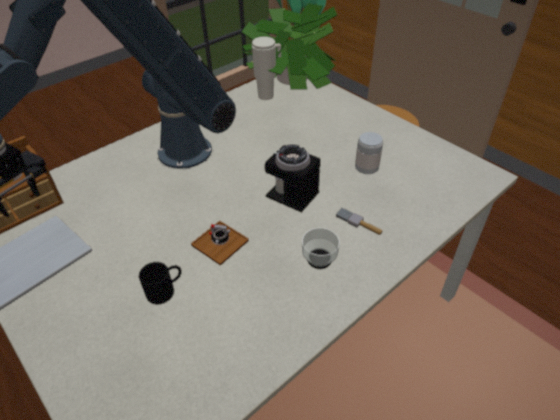

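The top view shows the grinder at about (236,247) with its red notch near (247,253) and front cup towards the image bottom. The burr is on the tray at (331,250). In the scene view the burr's red end is at (213,227). Next I'll turn these into world positions.

```bash
python3 - <<'E'
from h import *
f,D,K,T=load('top0')
print(T.round(3),K)
P=cloud(D,K,T)
# tray by brown colour, burr by height
def stat(n,m): print(n,m.sum(),P[m].min(0).round(3),P[m].max(0).round(3),P[m].mean(0).round(4))
v,u=np.indices(D.shape)
box=lambda a,b,c,d:(u>a)&(u<b)&(v>c)&(v<d)&(D>0)
stat('burr',box(305,358,225,275)&(P[...,2]>.03))
stat('tray',box(305,358,225,275)&(P[...,2]>.004))
stat('grTop',box(205,270,215,280)&(P[...,2]>.15))
m=box(205,270,215,280)&(P[...,2]>.15); print(cv2.minAreaRect(P[m][:,:2].astype(np.float32)))
for n,b in dict(mug=(375,425,220,260),tin=(125,172,205,245),hop=(262,302,153,193),brush=(215,240,155,207)).items(): stat(n,box(*b)&(P[...,2]>.008))
c=plane(K,T,236,247,.185);print('throat',c,'burr',plane(K,T,331,250,.06))
h=f.astype(int); red=(h[...,0]>h[...,1]*2)&(h[...,0]>90)
for n,b in dict(b=(305,358,225,275),g=(205,270,215,280)).items():
  m=red&box(*b); print(n,m.sum(),u[m].mean(),v[m].mean(),plane(K,T,u[m].mean(),v[m].mean(),.06 if n=='b' else .18))
cv2.imwrite('pics/c1.png',cv2.resize(f[205:285,200:365,::-1],None,fx=4.8,fy=4.8,interpolation=cv2.INTER_CUBIC))
E
```

```text
[[ 0.019 -0.986  0.163  0.37 ]
 [-1.    -0.02  -0.009  0.011]
 [ 0.012 -0.163 -0.987  1.386]
 [ 0.     0.     0.     1.   ]] [[391.0246967    0.         279.49105852]
 [  0.         391.0246967  214.49913926]
 [  0.           0.           1.        ]]
burr 191 [ 0.442 -0.203  0.03 ] [ 0.498 -0.146  0.076] [ 0.4701 -0.1764  0.0423]
tray 1440 [ 0.39  -0.278  0.004] [ 0.561 -0.096  0.076] [ 0.4781 -0.1852  0.0142]
grTop 1757 [0.386 0.061 0.15 ] [0.551 0.21  0.195] [0.4662 0.1345 0.1651]
((0.4672999680042267, 0.13585923612117767), (0.1475028693675995, 0.1221589744091034), 14.330767631530762)
mug 520 [ 0.468 -0.503  0.008] [ 0.555 -0.348  0.1  ] [ 0.514  -0.4212  0.0566]
tin 838 [0.498 0.393 0.008] [0.616 0.482 0.138] [0.5381 0.4297 0.1094]
hop 849 [ 0.681 -0.076  0.008] [0.815 0.052 0.092] [ 0.746  -0.004   0.0403]
brush 381 [0.638 0.165 0.008] [0.807 0.227 0.028] [0.7041 0.1956 0.0184]
throat [0.46498655 0.13202716 0.185     ] burr [ 0.4710581  -0.17757515  0.06      ]
b 4 334.5 254.5 [ 0.45607019 -0.18940196  0.06      ]
g 7 245.28571428571428 253.0 [0.44751625 0.10335303 0.18      ]
```

View pics/c1.png

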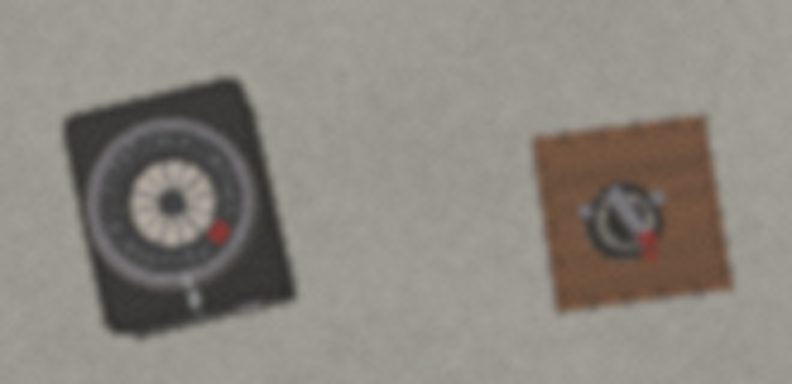

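The grinder's yaw is about 14.3°. The red notch is about 45° anticlockwise of the mark, which fits the stated 25–85°. The burr's yaw is about 38°. I'll go above the burr and look from close by.

play_rows(commands=[[[0.034, 0.047, 0], [0, 0, 0.045]], [[0.068, 0.094, 0], [0, 0, 0.09]], [[0.102, 0.141, 0], [0, 0, 0.13]], [[0.136, 0.188, 0], [0, 0, 0.18]], [[0.17, 0.235, 0], [0, 0, 0.22]], [[0.204, 0.282, 0], [0, 0, 0.265]], [[0.238, 0.33, 0], [0, 0, 0.31]], [[0.272, 0.377, 0], [0, 0, 0.355]], [[0.305, 0.425, 0], [0, 0, 0.4]], [[0.305, 0.425, 0], [0, 0, 0.4]]])

```text
time_s: 1.35
position: [0.471, -0.1742, 0.2473]
tcp_rot: [[0.624, -0.0, 0.782], [-0.782, 0.001, 0.624], [-0.001, -1.0, 0.0]]
force: [0.5, -0.6, -0.4]
opening: 1.001
```

```bash
python3 - <<'E'
from h import *
f,D,K,T=snap('wrist','w1')
s=read_state(); print(s['time_s'],s['position'],s['tcp_rot'].round(3),s['joint_positions'].round(1),s['force'])
print(T.round(3),K[0,0])
P=cloud(D,K,T); print(plane(K,T,280,210,.06))
h=f.astype(int); red=(h[...,0]>h[...,1]*2)&(h[...,0]>90)
v,u=np.indices(D.shape)
m=(P[...,2]>.056)&(P[...,2]<.085)&(D>0)&(np.hypot(P[...,0]-.47,P[...,1]+.178)<.045)
print(m.sum(),P[m].mean(0),P[m].min(0),P[m].max(0),cv2.minAreaRect(P[m][:,:2].astype(np.float32)))
mr=m&red; print('red',mr.sum(),P[mr].mean(0) if mr.any() else 0)
E
```

```text
1.4 [ 0.47022517 -0.1760673   0.24725663] [[ 0.622 -0.001  0.783]
 [-0.783  0.     0.622]
 [-0.001 -1.    -0.001]] [-33.3  20.8  99.4  -0.   59.8  18.3] [-0.62361037 -0.58954029  1.13296052]
[[ 0.624 -0.754 -0.206  0.527]
 [-0.782 -0.602 -0.162 -0.129]
 [-0.002  0.262 -0.965  0.386]
 [ 0.     0.     0.     1.   ]] 366.17270450528946
[ 0.45781599 -0.18974616  0.06      ]
643 [ 0.46993377 -0.17535152  0.06899617] [ 0.44708722 -0.19448121  0.05714067] [ 0.49096208 -0.1579633   0.07137937] ((0.46900495886802673, -0.17596492171287537), (0.04866986721754074, 0.01021381001919508), 37.37331771850586)
red 144 [ 0.45407052 -0.18742441  0.06972173]
```

View pics/w1.png

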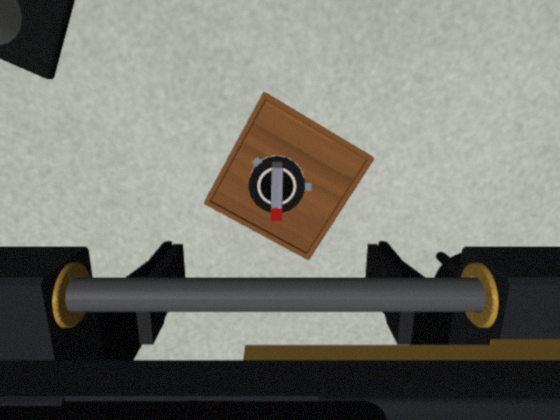

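The close view shows the bar from (277,165) to its red end at (277,215). That puts its centre at (0.4695,-0.1758), yaw 37.4°, top at about 0.07 m (0.068 expected). Descending and gripping.

play_rows(commands=[[[0, 0, -0.045], [0, 0, -0.018]], [[0, 0, -0.09], [0, 0, -0.018]], [[0, 0, -0.13], [0, 0, -0.018]], [[0, 0, -0.16], [0, 0, -0.018]], [[0, 0, -0.179], [0, 0, -0.018]], [[0, 0, -0.179], [0, 0, -0.018]], [[0, 0, -0.179], [0, 0, -0.018]]], gripper=0.04)

```text
time_s: 2.28
position: [0.4698, -0.1789, 0.069]
tcp_rot: [[0.603, 0.001, 0.798], [-0.798, -0.001, 0.603], [0.001, -1.0, 0.0]]
force: [0.1, -0.2, -0.5]
opening: 0.467
```

play_rows(commands=[[[0, 0, 0], [0, 0, 0]], [[0, 0, 0], [0, 0, 0]], [[0, 0, 0], [0, 0, 0]], [[0, 0, 0], [0, 0, 0]], [[0, 0, 0], [0, 0, 0]], [[0, 0, 0], [0, 0, 0]]], gripper=0)

```text
time_s: 3.02
position: [0.4696, -0.1776, 0.0687]
tcp_rot: [[0.604, -0.0, 0.797], [-0.797, 0.0, 0.604], [-0.001, -1.0, -0.0]]
force: [-0.8, 1.1, 2.0]
opening: 0.106
```

play_rows(commands=[[[0, 0, 0.01], [0, 0, 0]], [[0, 0, 0.04], [0, 0, 0]], [[0, 0, 0.09], [0, 0, 0]], [[0, 0, 0.14], [0, 0, 0]], [[0, 0, 0.19], [0, 0, 0]], [[0, 0, 0.23], [0, 0, 0]], [[0, 0, 0.23], [0, 0, 0]], [[0, 0, 0.23], [0, 0, 0]]])

```text
time_s: 4.03
position: [0.4688, -0.1773, 0.2977]
tcp_rot: [[0.604, -0.002, 0.797], [-0.797, 0.001, 0.604], [-0.002, -1.0, -0.001]]
force: [0.1, 0.6, -1.8]
opening: 0.11
```

```bash
python3 - <<'E'
from h import *
s=read_state(); print(s['time_s'],s['position'],s['tcp_rot'].round(3),s['force'],s['joint_positions'])
f,D,K,T=snap('top','top1')
P=cloud(D,K,T); v,u=np.indices(D.shape)
box=lambda a,b,c,d:(u>a)&(u<b)&(v>c)&(v<d)&(D>0)
m=box(205,270,215,280)&(P[...,2]>.15); print(m.sum())
E
```

```text
4.025 [ 0.46883752 -0.17730393  0.29772095] [[ 0.604 -0.002  0.797]
 [-0.797  0.001  0.604]
 [-0.002 -1.    -0.001]] [ 0.09302933  0.62300645 -1.81341035] [-3.35056168e+01  1.71377799e+01  9.58315503e+01 -7.65800388e-03
  6.71485452e+01  1.93230246e+01]
1763
```

Held: opening 0.11 is about 9.6 mm against the 10 mm bar. Now I'll go beside the grinder, turned to the estimated entry yaw, for a close look at the collar.

play_rows(commands=[[[-0.012, 0.042, 0.006], [0, 0, 0.076]], [[-0.025, 0.085, 0.012], [0, 0, 0.152]], [[-0.037, 0.127, 0.018], [0, 0, 0.228]], [[-0.05, 0.17, 0.024], [0, 0, 0.304]], [[-0.062, 0.212, 0.03], [0, 0, 0.38]], [[-0.062, 0.212, 0.03], [0, 0, 0.38]], [[-0.062, 0.212, 0.03], [0, 0, 0.38]], [[-0.062, 0.212, 0.03], [0, 0, 0.38]]])

```text
time_s: 5.08
position: [0.408, 0.0332, 0.3279]
tcp_rot: [[0.856, -0.001, 0.517], [-0.517, -0.0, 0.856], [-0.001, -1.0, -0.001]]
force: [0.6, -0.6, -1.2]
opening: 0.112
```

```bash
python3 - <<'E'
from h import *
f,D,K,T=snap('wrist','w2')
s=read_state(); print(s['time_s'],s['position'],s['tcp_rot'].round(3),s['joint_positions'].round(1),s['force'])
P=cloud(D,K,T); v,u=np.indices(D.shape)
h=f.astype(int); red=(h[...,0]>h[...,1]*2)&(h[...,0]>80)&(D>0)
n,l,st,c=cv2.connectedComponentsWithStats(red.astype(np.uint8))
for i in range(1,n):
  if st[i,4]>15: print('red',c[i],st[i,4],P[l==i].mean(0).round(4),plane(K,T,*c[i],.177).round(4))
m=(P[...,2]>.178)&(P[...,2]<.2)&(D>0)&(np.hypot(P[...,0]-.465,P[...,1]-.132)<.06)
q=P[m]; print(m.sum(),cv2.minEnclosingCircle(q[:,:2].astype(np.float32)),np.median(q[:,2]))
E
```

```text
5.125 [0.40809074 0.03323963 0.32798437] [[ 0.856 -0.001  0.517]
 [-0.517  0.     0.856]
 [-0.001 -1.    -0.001]] [-11.1   7.  104.5  -0.   68.6  20.1] [ 0.53586492 -0.87106258 -1.83374575]
red [270.7961165   93.50809061] 309 [0.4469 0.105  0.1786] [0.4469 0.1051 0.177 ]
red [275.05962521 325.0834753 ] 587 [0.3981 0.0177 0.3283] [ 0.3469 -0.0666  0.177 ]
5589 ((0.4661305248737335, 0.13743117451667786), 0.04557008668780327) 0.18615086055797442
```

View pics/w2.png

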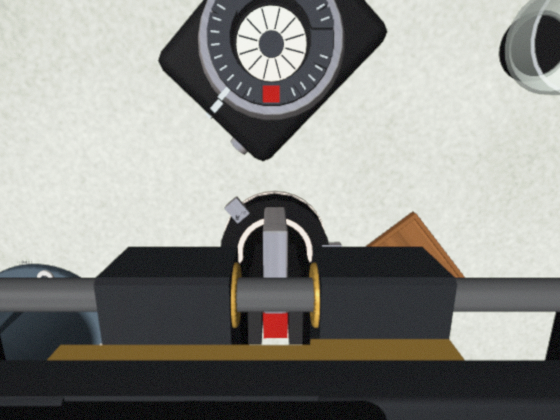

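The wrist view shows the collar centre near (271,44), the red notch at (271,93), the white mark at (219,100) and the burr's red end at (275,325). I'll fit the collar circle and the mark.

```bash
cat >> h.py <<'E'
def fitc(p):
    A=np.c_[2*p,np.ones(len(p))]
    for _ in range(5):
        x=np.linalg.lstsq(A,(p**2).sum(1),rcond=None)[0]; r=np.sqrt(x[2]+x[:2]@x[:2])
        e=abs(np.hypot(*(p-x[:2]).T)-r); k=e<max(.002,2*np.median(e)); p,A=p[k],A[k]
    return x[:2],r,len(p)
E
python3 - <<'E'
from h import *
f,D,K,T=load('w2'); P=cloud(D,K,T)
c=np.array([.466,.137])
m=(P[...,2]>.181)&(P[...,2]<.19)&(D>0)
q=P[m][:,:2]; d=q-c; r=np.hypot(*d.T); a=np.degrees(np.arctan2(d[:,1],d[:,0])).astype(int)//4
k=r<.06
for nm,fn in (('in',np.argmin),('out',np.argmax)):
  e=[]
  for b in np.unique(a[k]):
    i=np.where(k&(a==b))[0]; e.append(q[i[fn(r[i])]])
  print(nm,fitc(np.array(e)))
# mark: bright pixels near front
g=f.min(2).astype(int); v,u=np.indices(g.shape)
mk=(g>150)&(u>205)&(u<232)&(v>85)&(v<115)
w=plane(K,T,u[mk].mean(),v[mk].mean(),.186); print('mark',mk.sum(),w)
for cc in (c,): 
  dm=w[:2]-cc; print(np.hypot(*dm),np.degrees(np.arctan2(dm[1],dm[0])))
fm=(P[...,2]>.14)&(D>0)&(g<60)&(v<165)&(u>150)&(u<395)
print(fm.sum())
# grinder body edges: two lower edges in image -> direction
m=((g<70)&(v<165)&(u>150)&(u<395)).astype(np.uint8)
ct=max(cv2.findContours(m,0,cv2.CHAIN_APPROX_NONE)[0],key=len)[:,0]
for lo,hi in ((165,225),(285,375)):
  # lower boundary
  xs=range(lo,hi); pts=np.array([(x,ct[ct[:,0]==x][:,1].max()) for x in xs if (ct[:,0]==x).any()])
  W=np.array([plane(K,T,*p,.165)[:2] for p in pts],np.float32); l=cv2.fitLine(W,cv2.DIST_HUBER,0,.01,.01).ravel(); print(np.degrees(np.arctan2(l[1],l[0])))
E
```

```text
in (array([0.46609565, 0.13720499]), np.float64(0.029070094268660713), 59)
out (array([0.46606594, 0.13728762]), np.float64(0.044888469881715236), 45)
mark 237 [0.41421624 0.12128452 0.186     ]
0.05411593607198723 -163.11786013189857
9558
-38.476948
21.849783
```

```bash
python3 - <<'E'
from h import *
from scipy.optimize import least_squares
f,D,K,T=load('w2'); P=cloud(D,K,T)
t=np.array([.4081,.0332]); zt=np.array([.517,.856]); xt=np.array([.856,-.517])
v,u=np.indices(D.shape)
R=(D>0)&(v>185)&(v<400)&(u>205)&(u<345)
L=np.stack([(P[...,:2]-t)@xt,(P[...,:2]-t)@zt],-1)
m=R&(P[...,2]>.285)&(P[...,2]<.300)
q=L[m]; print('disc',m.sum(),q.min(0),q.max(0),np.median(P[m][:,2]))
r=np.hypot(*q.T); a=(np.degrees(np.arctan2(q[:,1],q[:,0]))//4).astype(int)
e=np.array([q[a==b][r[a==b].argmax()] for b in np.unique(a)]); e=e[(np.hypot(*e.T)<.0305)&(e[:,1]>.003)]
s=least_squares(lambda c:np.hypot(*(e-c).T)-.028,[0,0],loss='soft_l1',f_scale=.0005); print(s.x,len(e),np.abs(s.fun).max())
m=R&(P[...,2]>.318)&(P[...,2]<.336)&(abs(L[...,0])<.008); q=L[m]; print('bar',q.min(0),q.max(0),np.median(P[m][:,2]))
h=f.astype(int); red=(h[...,0]>h[...,1]*2)&(h[...,0]>80)&R&m; print('redend',red.sum(),L[red].min(0),L[red].max(0))
E
```

```text
disc 3638 [-0.02854292 -0.0050504 ] [0.03292463 0.02916968] 0.292656851978614
[-0.00123855  0.00047591] 35 0.0005247307510103036
bar [-0.0079957  -0.02420411] [0.00798147 0.02507151] 0.328588526667941
redend 571 [-0.00574546 -0.02420411] [ 0.00412474 -0.01104215]
```

The apparent burr centre sits 1.2 mm off in tool x and 0.5 mm in tool z, so the relative shift to the throat is (0.0587, 0.1030). The yaw already matches the notch within 0.5°. I'll move over it and stop 5 mm above.

play_rows(commands=[[[0.02, 0.035, 0], [0, 0, 0.004]], [[0.04, 0.07, 0], [0, 0, 0.004]], [[0.0587, 0.103, 0], [0, 0, 0.004]], [[0.0587, 0.103, -0.03], [0, 0, 0.004]], [[0.0587, 0.103, -0.06], [0, 0, 0.004]], [[0.0587, 0.103, -0.076], [0, 0, 0.004]], [[0.0587, 0.103, -0.076], [0, 0, 0.004]], [[0.0587, 0.103, -0.076], [0, 0, 0.004]], [[0.0587, 0.103, -0.076], [0, 0, 0.004]], [[0.0587, 0.103, -0.076], [0, 0, 0.004]]])

```text
time_s: 6.38
position: [0.4669, 0.1371, 0.2532]
tcp_rot: [[0.859, 0.002, 0.513], [-0.513, 0.0, 0.859], [0.001, -1.0, 0.001]]
force: [-0.6, -0.6, -2.0]
opening: 0.109
```

```bash
python3 - <<'E'
from h import *
f,D,K,T=snap('wrist','w3')
s=read_state(); print(s['time_s'],s['position'],s['tcp_rot'].round(3),s['force'],s['moment'])
E
```

```text
6.425 [0.46678133 0.13713747 0.25313435] [[ 0.859  0.001  0.512]
 [-0.512  0.     0.859]
 [ 0.001 -1.     0.001]] [-0.26415923  0.63832677 -1.7624658 ] [-0.01969322 -0.07007331  0.04128359]
```

View pics/w3.png

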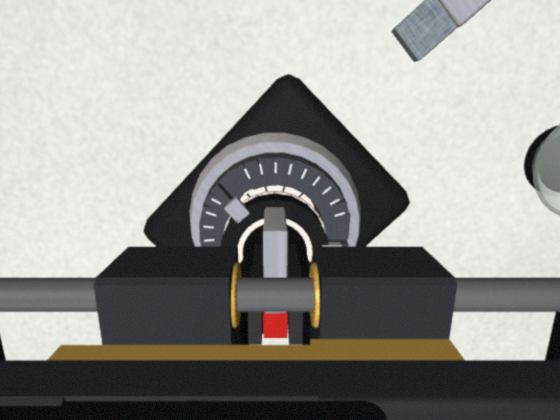

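The burr hangs centred over the opening, with its lug at (236,209) lined up with the notch near (225,188). I'll descend in small steps while watching the force.

play_rows(commands=[[[0, 0, -0.003], [0, 0, 0]], [[0, 0, -0.006], [0, 0, 0]], [[0, 0, -0.008], [0, 0, 0]], [[0, 0, -0.01], [0, 0, 0]], [[0, 0, -0.01], [0, 0, 0]]])

```text
time_s: 7.05
position: [0.4664, 0.1371, 0.2423]
tcp_rot: [[0.859, -0.001, 0.512], [-0.512, -0.0, 0.859], [-0.0, -1.0, -0.0]]
force: [0.1, 0.9, -1.9]
opening: 0.11
```

play_rows(commands=[[[0, 0, -0.002], [0, 0, 0]], [[0, 0, -0.004], [0, 0, 0]], [[0, 0, -0.006], [0, 0, 0]], [[0, 0, -0.008], [0, 0, 0]], [[0, 0, -0.008], [0, 0, 0]]])

```text
time_s: 7.68
position: [0.4665, 0.1371, 0.2344]
tcp_rot: [[0.859, -0.0, 0.512], [-0.512, -0.0, 0.859], [-0.0, -1.0, -0.0]]
force: [-0.3, -0.3, -2.5]
opening: 0.109
```

play_rows(commands=[[[0, 0, -0.001], [0, 0, 0]], [[0, 0, -0.002], [0, 0, 0]], [[0, 0, -0.003], [0, 0, 0]], [[0, 0, -0.004], [0, 0, 0]], [[0, 0, -0.005], [0, 0, 0]], [[0, 0, -0.006], [0, 0, 0]], [[0, 0, -0.006], [0, 0, 0]]])

```text
time_s: 8.55
position: [0.4665, 0.1371, 0.2285]
tcp_rot: [[0.859, -0.0, 0.512], [-0.512, -0.0, 0.859], [0.0, -1.0, -0.0]]
force: [0.1, -1.0, -2.2]
opening: 0.11
```

No contact yet, about 1 mm below where an unkeyed burr would rest. Going on.

play_rows(commands=[[[0, 0, -0.001], [0, 0, 0]], [[0, 0, -0.002], [0, 0, 0]], [[0, 0, -0.003], [0, 0, 0]], [[0, 0, -0.003], [0, 0, 0]]])

```text
time_s: 9.05
position: [0.4665, 0.1371, 0.2255]
tcp_rot: [[0.859, 0.0, 0.512], [-0.512, -0.0, 0.859], [0.0, -1.0, -0.0]]
force: [0.7, -1.9, -1.7]
opening: 0.108
```

play_rows(commands=[[[0, 0, -0.001], [0, 0, 0]], [[0, 0, -0.002], [0, 0, 0]], [[0, 0, -0.003], [0, 0, 0]], [[0, 0, -0.003], [0, 0, 0]]])

```text
time_s: 9.55
position: [0.4665, 0.1371, 0.2225]
tcp_rot: [[0.859, -0.0, 0.512], [-0.512, -0.0, 0.859], [-0.0, -1.0, -0.0]]
force: [0.1, -1.2, -1.8]
opening: 0.114
```

play_rows(commands=[[[0, 0, -0.0005], [0, 0, 0]], [[0, 0, -0.001], [0, 0, 0]], [[0, 0, -0.0015], [0, 0, 0]], [[0, 0, -0.0015], [0, 0, 0]]])

```text
time_s: 10.05
position: [0.4665, 0.1372, 0.2212]
tcp_rot: [[0.859, 0.0, 0.512], [-0.512, 0.0, 0.859], [0.0, -1.0, 0.0]]
force: [0.3, -1.5, 1.2]
opening: 0.11
```

Contact: about 3 N at z 0.2212, where 0.2217 was expected for home. Keyed and seated, so I'll turn clockwise slowly.

play_rows(commands=[[[0, 0, 0], [0, 0, -0.04]], [[0, 0, 0], [0, 0, -0.08]], [[0, 0, 0], [0, 0, -0.12]], [[0, 0, 0], [0, 0, -0.16]], [[0, 0, 0], [0, 0, -0.2]], [[0, 0, 0], [0, 0, -0.24]], [[0, 0, 0], [0, 0, -0.24]]])

```text
time_s: 10.92
position: [0.4667, 0.137, 0.2212]
tcp_rot: [[0.714, 0.001, 0.701], [-0.701, -0.001, 0.714], [0.001, -1.0, -0.0]]
force: [-0.0, -2.2, 1.3]
opening: 0.108
```

```bash
python3 - <<'E'
from h import *
s=read_state(); print(s['time_s'],s['position'],s['tcp_rot'].round(3),s['force'],s['moment'])
E
```

```text
10.925 [0.46669185 0.1369931  0.22123589] [[ 0.714  0.001  0.701]
 [-0.701 -0.001  0.714]
 [ 0.001 -1.    -0.   ]] [-0.027775   -2.22906239  1.3344792 ] [-0.44028671 -0.0778738   0.2509137 ]
```

Resisting moment is about 0.25 Nm and the height is unchanged, so the collar is coming along. Continuing to just short of the stop.

play_rows(commands=[[[0, 0, 0], [0, 0, -0.05]], [[0, 0, 0], [0, 0, -0.1]], [[0, 0, 0], [0, 0, -0.15]], [[0, 0, 0], [0, 0, -0.2]], [[0, 0, 0], [0, 0, -0.25]], [[0, 0, 0], [0, 0, -0.3]], [[0, 0, 0], [0, 0, -0.35]], [[0, 0, 0], [0, 0, -0.4]], [[0, 0, 0], [0, 0, -0.43]], [[0, 0, 0], [0, 0, -0.43]]])

```text
time_s: 12.18
position: [0.4667, 0.137, 0.2212]
tcp_rot: [[0.356, 0.0, 0.935], [-0.935, -0.0, 0.356], [0.001, -1.0, 0.0]]
force: [0.9, -2.3, 0.9]
opening: 0.115
```

```bash
python3 - <<'E'
from h import *
s=read_state(); print(s['time_s'],s['position'],s['tcp_rot'].round(3),s['force'],s['moment'])
E
```

```text
12.175 [0.46668629 0.13701847 0.22117292] [[ 0.356  0.     0.935]
 [-0.935 -0.     0.356]
 [ 0.001 -1.     0.   ]] [ 0.85162118 -2.27911073  0.86105933] [-0.48124593 -0.06272271  0.27046383]
```

Yaw is now 20.9°. Turning on in 1° steps to feel for the stop.

play_rows(commands=[[[0, 0, 0], [0, 0, -0.017]], [[0, 0, 0], [0, 0, -0.034]], [[0, 0, 0], [0, 0, -0.051]], [[0, 0, 0], [0, 0, -0.068]], [[0, 0, 0], [0, 0, -0.068]]])

```text
time_s: 12.8
position: [0.4667, 0.1371, 0.2211]
tcp_rot: [[0.29, 0.0, 0.957], [-0.957, -0.0, 0.29], [0.0, -1.0, 0.0]]
force: [0.8, -2.2, 1.6]
opening: 0.113
```

```bash
python3 - <<'E'
from h import *
s=read_state(); R=s['tcp_rot']; print(s['time_s'],s['position'],np.degrees(np.arctan2(R[1,2],R[0,2])),s['force'],s['moment'])
E
```

```text
12.8 [0.46666445 0.1370606  0.22109557] 16.879741322804044 [ 0.8184291  -2.175546    1.58209692] [-0.59119184 -0.1562163   0.29631319]
```

play_rows(commands=[[[0, 0, 0], [0, 0, -0.01]], [[0, 0, 0], [0, 0, -0.02]], [[0, 0, 0], [0, 0, -0.03]], [[0, 0, 0], [0, 0, -0.04]], [[0, 0, 0], [0, 0, -0.04]]])

```text
time_s: 13.42
position: [0.4666, 0.1371, 0.2211]
tcp_rot: [[0.252, 0.0, 0.968], [-0.968, -0.0, 0.252], [0.0, -1.0, 0.0]]
force: [0.5, -4.0, 1.5]
opening: 0.11
```

```bash
python3 - <<'E'
from h import *
s=read_state(); R=s['tcp_rot']; print(s['time_s'],s['position'],np.degrees(np.arctan2(R[1,2],R[0,2])),s['force'],s['moment'])
E
```

```text
13.425 [0.46661367 0.13709919 0.22108153] 14.591580953175308 [ 0.49559516 -4.01763345  1.47198798] [-0.65960765 -0.21017164  0.36421248]
```

play_rows(commands=[[[0, 0, 0], [0, 0, -0.01]], [[0, 0, 0], [0, 0, -0.02]], [[0, 0, 0], [0, 0, -0.03]], [[0, 0, 0], [0, 0, -0.03]]])

```text
time_s: 13.92
position: [0.4666, 0.1371, 0.2211]
tcp_rot: [[0.223, 0.0, 0.975], [-0.975, -0.0, 0.223], [0.0, -1.0, 0.0]]
force: [1.3, -4.5, 1.1]
opening: 0.111
```

```bash
python3 - <<'E'
from h import *
f,D,K,T=snap('wrist','w4')
s=read_state(); R=s['tcp_rot']; print(s['time_s'],s['position'],np.degrees(np.arctan2(R[1,2],R[0,2])),s['force'],s['moment'])
E
```

```text
13.975 [0.46658466 0.13710263 0.22106421] 12.886424458704505 [ 2.27806489 -4.10762065  2.1280795 ] [-0.71022295 -0.23168756  0.36758025]
```

View pics/w4.png

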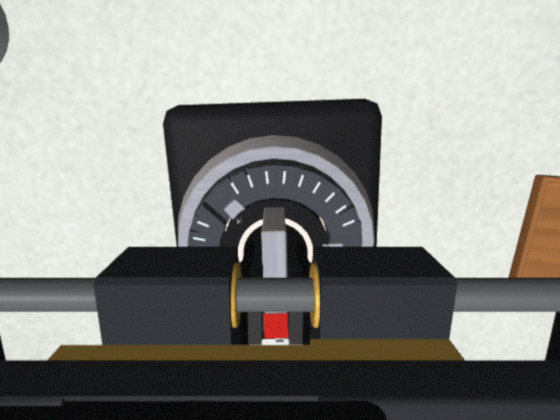

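The wrist view shows the lug top at (236,209) and dark notch edges near (212,213) and (228,226). I'll check heights and angles there to be sure the burr is still keyed.

```bash
python3 - <<'E'
from h import *
f,D,K,T=load('w4'); P=cloud(D,K,T)
cv2.imwrite('pics/c4.png',cv2.resize(f[130:250,170:385,::-1],None,fx=3.7,fy=3.7,interpolation=cv2.INTER_CUBIC))
for n,(u,v) in dict(lug=(236,209),lug2=(334,245),faceL=(205,230),faceN=(275,195),face3=(230,195),slot=(213,213),slot2=(227,227)).items():
  p=P[v-1:v+2,u-1:u+2].reshape(-1,3); p=np.median(p,0); d=p[:2]-[.4657,.1372]; print(n,p.round(4),np.hypot(*d).round(4),np.degrees(np.arctan2(d[1],d[0])).round(1))
E
```

```text
lug [0.4846 0.1612 0.1861] 0.0306 51.9
lug2 [0.4776 0.1096 0.1862] 0.03 -66.6
faceL [0.4704 0.1742 0.1859] 0.0373 82.7
faceN [0.4959 0.1441 0.1857] 0.0309 12.9
face3 [0.4907 0.1656 0.1853] 0.0378 48.6
slot [0.4793 0.1721 0.1832] 0.0374 68.7
slot2 [0.4744 0.1638 0.1859] 0.028 71.8
```

View pics/c4.png

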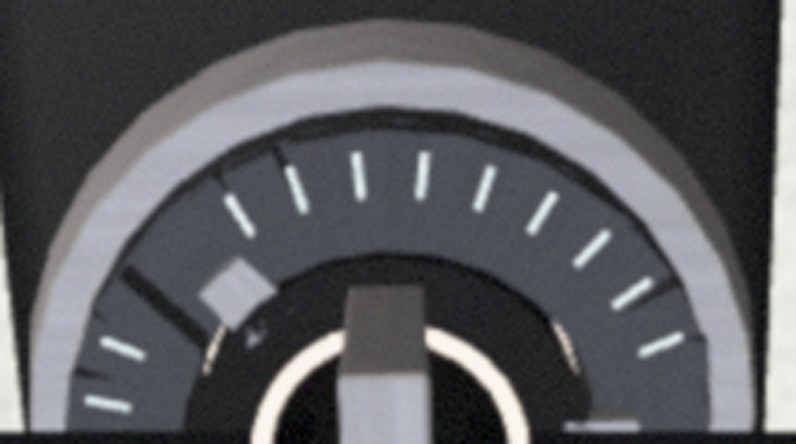

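The lug tops are flush with the collar face (0.186 vs 0.186). The lug sits against the clockwise side of its notch, so it is keyed and driving. The grinder's far edge gives a yaw of about 14.4°, so with 4° of play the stop should come at a tool yaw of about 10.5°.

play_rows(commands=[[[0, 0, 0], [0, 0, -0.01]], [[0, 0, 0], [0, 0, -0.02]], [[0, 0, 0], [0, 0, -0.03]], [[0, 0, 0], [0, 0, -0.03]]])

```text
time_s: 14.48
position: [0.4665, 0.1372, 0.2211]
tcp_rot: [[0.194, -0.0, 0.981], [-0.981, -0.0, 0.194], [0.0, -1.0, -0.0]]
force: [1.7, -2.9, 2.0]
opening: 0.113
```

```bash
python3 - <<'E'
from h import *
s=read_state(); R=s['tcp_rot']; print(s['time_s'],s['position'],np.degrees(np.arctan2(R[1,2],R[0,2])),s['force'],s['moment'])
E
```

```text
14.475 [0.46647969 0.13717227 0.22106164] 11.168013696681149 [ 1.66572299 -2.92680675  1.95303477] [-0.65457032 -0.19709496  0.5351675 ]
```

The moment jumped to 0.54 Nm, so the stop is likely. One more 0.6° to confirm.

play_rows(commands=[[[0, 0, 0], [0, 0, -0.005]], [[0, 0, 0], [0, 0, -0.01]], [[0, 0, 0], [0, 0, -0.01]]])

```text
time_s: 14.85
position: [0.4665, 0.1372, 0.221]
tcp_rot: [[0.184, -0.0, 0.983], [-0.983, 0.0, 0.184], [-0.0, -1.0, -0.0]]
force: [1.4, -3.3, 1.2]
opening: 0.111
```

```bash
python3 - <<'E'
from h import *
s=read_state(); R=s['tcp_rot']; print(s['time_s'],s['position'],np.degrees(np.arctan2(R[1,2],R[0,2])),s['force'],s['moment'])
E
```

```text
14.85 [0.46646011 0.13718651 0.22104002] 10.590890374875077 [ 1.40440825 -3.33474596  1.24746336] [-0.59783069 -0.14326115  0.63670376]
```

At the stop: 0.64 Nm and rising 0.1 per 0.6°. I'll back off 2.5° within the play to unload, then open and rise.

play_rows(commands=[[[0, 0, 0], [0, 0, 0.015]], [[0, 0, 0], [0, 0, 0.03]], [[0, 0, 0], [0, 0, 0.045]], [[0, 0, 0], [0, 0, 0.045]]])

```text
time_s: 15.35
position: [0.4666, 0.1371, 0.2211]
tcp_rot: [[0.227, 0.0, 0.974], [-0.974, 0.0, 0.227], [-0.0, -1.0, 0.0]]
force: [0.8, -3.8, 1.1]
opening: 0.109
```

play_rows(commands=[[[0, 0, 0], [0, 0, 0]], [[0, 0, 0], [0, 0, 0]], [[0, 0, 0], [0, 0, 0]], [[0, 0, 0], [0, 0, 0]], [[0, 0, 0], [0, 0, 0]]], gripper=0.05)

```text
time_s: 15.98
position: [0.4664, 0.1372, 0.221]
tcp_rot: [[0.228, -0.0, 0.974], [-0.974, 0.0, 0.228], [-0.0, -1.0, -0.0]]
force: [-0.3, -0.8, -1.2]
opening: 0.544
```

play_rows(commands=[[[0, 0, 0.01], [0, 0, 0]], [[0, 0, 0.03], [0, 0, 0]], [[0, 0, 0.06], [0, 0, 0]], [[-0.03, -0.01, 0.09], [0, 0, 0]], [[-0.06, -0.02, 0.11], [0, 0, 0]], [[-0.08, -0.025, 0.11], [0, 0, 0]], [[-0.08, -0.025, 0.11], [0, 0, 0]], [[-0.08, -0.025, 0.11], [0, 0, 0]]])

```text
time_s: 16.98
position: [0.3875, 0.1122, 0.3315]
tcp_rot: [[0.228, 0.002, 0.974], [-0.974, 0.0, 0.228], [0.0, -1.0, 0.002]]
force: [-0.5, -0.6, 0.5]
opening: 0.572
```

```bash
python3 - <<'E'
from h import *
f,D,K,T=snap('wrist','w5')
s=read_state(); R=s['tcp_rot']; print(s['time_s'],s['position'],np.degrees(np.arctan2(R[1,2],R[0,2])),s['force'])
P=cloud(D,K,T); v,u=np.indices(D.shape)
m=(P[...,2]>.208)&(P[...,2]<.24)&(D>0)&(np.hypot(P[...,0]-.466,P[...,1]-.137)<.035)
print('bar',m.sum(),cv2.minAreaRect(P[m][:,:2].astype(np.float32)),np.median(P[m][:,2]),'expect top .221')
h=f.astype(int); red=(h[...,0]>h[...,1]*2)&(h[...,0]>80)&(D>0)
n,l,st,c=cv2.connectedComponentsWithStats(red.astype(np.uint8))
for i in range(1,n):
  if st[i,4]>15: print('red',c[i],st[i,4],P[l==i].mean(0).round(4))
E
```

```text
17.025 [0.38756481 0.11224194 0.33123923] 13.16303979821777 [-0.05564044  0.25682737  0.24608167]
bar 1227 ((0.46655577421188354, 0.13772226870059967), (0.04841243848204613, 0.01039953250437975), 15.26606559753418) 0.2222505845371903 expect top .221
red [269.15396579 129.96734059] 643 [0.44   0.129  0.1993]
```

View pics/w5.png

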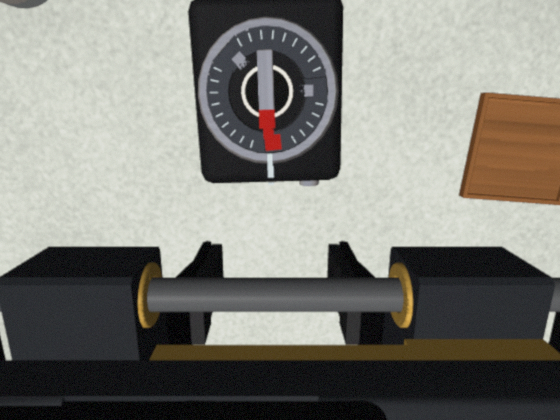

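The bar is centred on the throat with its top at 0.222 (0.221 expected home) and yaw 15.3°. The red lug at (271,143) points at the white mark at (270,165), and the gripper is clear. Handing in.

```bash
python3 -c "
from rig import *
print(hand_in())"
```

```text
the job is handed in; nothing more can be done
None
```

The upper burr is home in the grind collar, turned clockwise to the zero stop and released. I handed the job in at about 17 s of the 72 s; `hand_in()` reports no verdict.

- **Insertion:** I lined the red lug up with the red notch by camera before lowering. The lugs dropped straight in, so no turning search was needed, and the burr met its seat with about 3 N.
- **Turning:** I carried the collar round by about 48° on the tool. The resisting moment held at 0.25–0.37 Nm, then climbed to 0.64 Nm at the stop. I backed off 2.5° within the play to unload it before opening the gripper.
- **Last checks:**
  - **Height:** The handle top read 0.222 m, where 0.221 m is expected when home; the wrist camera reads about 1 mm high.
  - **Centring:** The burr is within about 1 mm of the throat axis.
  - **Angle:** The burr's yaw read 15.3°, and the red lug points at the white mark.
  - **Gripper:** The gripper was clear, with no load on the wrist.

Two measurements disagreed. The grinder's yaw came out at about 14.4° from its body edges but 16.9° from the white mark. Either way the lug end is about 1 mm or less off the line to the mark, against the 4.5 mm allowed. I did not measure the bystanders again; the wrist force never showed an unexpected contact.

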